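Set up the tape-roll stand by feel

ROBOT

A 6-joint arm with a two-finger parallel gripper is mounted at the origin on the work surface. World frame = base frame: x ahead of the robot, y to its left, z up, the work surface at z = 0. Lengths are in m, angles in rad, forces in N, time in s.
With the tool pointing down it reaches from about 0.325 to 0.775 m from the base axis. Payload 5.5 kg.
Tool frame: the origin (TCP) lies at the very end of the fingers, on their centre line; the grasp point (between the pads) lies 19 mm behind it; z points along the fingers, y is the direction in which the jaws open and shut (so a half turn about z gives the same grasp; the last joint's range is limited). The gripper opens to 88 mm and grips with 3 to 60 N. Pads are 20 mm wide; open, the fingers measure 115 mm over their backs; the gripper's body (75 mm by 178 mm) begins 61 mm behind the grasp point.
Start: joints at [1.177, 0.091, 1.231, -0, 1.82, -0.057], TCP at [0.198, 0.566, 0.223] pointing down, gripper open.
Joint ranges: [-2.87, 2.87], [-0.86, 2.18], [0.17, 2.46], [-1.51, 4.65], [0.06, 2.69], [-2.65, 2.65]. Speed limits (rad/s): [2.57, 2.57, 3.01, 3.14, 3.14, 3.14].

INTERFACE

Orientations are given as [roll, pitch, yaw] about the fixed x, y, z axes, in that order (R = Rz(yaw) Ry(pitch) Rx(roll)).
In Python, from bench import robot, camera, get_calibration gives the robot as it stands.
- The arm moves only by the shell command python3 -m creep 'ROWS' [FORCE]. ROWS is text: rows parted by semicolons, each of 7 numbers parted by spaces: the opening, from 0 (shut) to 1 (fully open), then the shift along the tool's x, y, z in mm, then the turn, a rotation vector about the tool's x, y, z in degrees. In form: grip x y z ax ay az; .... A call has 1 to 20 rows; each row shifts and turns the commanded pose from where the row before left it, along the tool's axes as they then stand; what a row does not reach is not made up. A row lasts 1/10 s, in which the tool goes at most 50 mm and 8.59 degrees, less where a joint would pass 70% of its speed; a pose out of reach is approached as far as the arm can. A call is refused whole if a number of a shift passes 50 or a number of a turn 8.59, either way. A call with a gripper value outside its range is refused whole. The fingers move at their own pace and stop on an object; FORCE is the grip in N (left out, the last holds). Time passes only in rows, so rows that do not move let the fingers close. It gives the time, the measured TCP pose, the force and the opening at its end, in the units of the state.
- robot.state(): the state, without advancing time (a new reading comes with each control period).
- camera(name): name is "scene" or "top" or "wrist"; returns (picture, depth): 420x560x3 uint8, blue, green, red; 420x560 float32, m along the optical axis (not along the pixel's ray), 0 where there is no reading.
- get_calibration(name): a dict with "fx", "fy", "cx", "cy" (pixels), "k1" (the pictures are not rectified: a ray, as slopes to the right and down, at radius r is drawn at 1 + k1 r^2 times it, then the intrinsics apply), "camera_from_world" (4x4, takes a point from world to camera coordinates); the wrist camera has in their place "T_tool_cam" (4x4, takes a point from camera to tool coordinates, whose origin is the TCP and whose axes are the flange's). Camera axes: x right, y up, looking along -z (the intrinsics and any distortion apply to the point x, -y, -z); pixel columns grow to the right and rows downward; lengths in m; the calibration is good to about 2 mm. A picture is of the moment at which its call begins: read the wrist's pose just before it. get_calibration takes no time and is no camera call.
- robot.job_done(): hands the job in, once; it reports no verdict.
The state is a dict: "t": time; "q": joint angles; "qd": joint speeds; "joint_efforts": joint torques, N m; "eef_pos": TCP position; "tcp_rot": TCP orientation; "wrist_force": force on the tool from outside, world axes, zero at the start; "wrist_torque": the same for the moment, N m; "grip_width": opening from 0.0 (shut) to 1.0 (fully open).
Only numpy, scipy, OpenCV 4.12 (cv2) and the standard library are available. Lean on these libraries where they do the work, as an engineer would, in place of code of your own. Each camera call takes 0.05 s, during which the arm holds its last target.

TASK

Take the orange-headed post out of its wooden block and, feeling gently over the black pad inside the grey stand's opening for the hole you cannot see, seat the post fully home in it. Then put the blue tape roll over the post so that it rests flat on the stand, setting it down gently, not dropping it. Do not press or lever the post hard against the stand, and leave the fruit and the other things on the table where they are.

Things in the scene. Friction and masses are not known exactly. Their poses are not given: they have to be found in the camera images.
- stand: Roll stand fixed to the table: grey square housing 120 x 120 mm, 52 mm high, origin at the centre of its underside, z up. One round opening in its flat top, over a shadowed interior with a black socket pad. The pad has one blind round hole, 16 mm across, 22 mm deep, black in black and not measured: find it by feel.
- opening (a point): Centre of the stand's round opening, 40 mm across, at the level of the top face (52 mm above the table). A post's foot can move about 12 mm from this centre before its shank meets the opening's edge.
- pad_level (a point): Point on the opening's axis at the flat top of the black pad: 14 mm below the top face, 38 mm above the table (hole bottom 16 mm above the table). The hole's centre lies up to 6.5 mm from this point in each of the stand's x and y (9.2 mm diagonally). The pad holds still sideways but is sprung downward: gives from about 2 N, 1.4 mm per further newton, hard stop at 8 mm, about 8 N.
- post: Post, 84 mm long, 60 g: steel shank 14 mm across, 56 mm long, foot chamfered 1 mm; above it an orange round head to grip, 18 mm across, 28 mm tall (56 to 84 mm above the foot). Origin at the centre of the foot, z towards the head. It starts upright, loose in the wooden block. Seated fully home in the stand it sticks out 48 mm above the top face.
- post_tip (a point): Centre of the post's foot (the post's origin)
- block: Wooden parking block fixed to the table, 64 x 64 x 26 mm, origin at the centre of its underside; the post stands in its central hole, 16.5 mm across and 16 mm deep (hole bottom 10 mm above the table)
- roll: Blue roll of paper tape, stiff ring 60 mm across, bore 34 mm, 42 mm tall, about 120 g, standing on end on the table. Origin at the centre of its underside, z along the bore
- bowl: Bystander: white bowl, 170 mm across, 60 mm high, a peeled persimmon in it; origin at the centre of its underside
- fruit_bowl: Bystander: peeled yellow persimmon in the bowl, 72 mm across, 55 mm high; origin at the centre of its underside
- fruit_far: Bystander: orange persimmon on the far side of the table, 72 mm across, 55 mm high; origin at the centre of its underside
- fruit_near: Bystander: orange persimmon near the robot, 72 mm across, 55 mm high; origin at the centre of its underside
- peeler: Bystander: white Y-shaped peeler lying flat, 140 mm long; origin at the centre of its underside
- mug: Bystander: blue mug, 76 mm across, 85 mm high; origin at the centre of its underside
- sanitiser: Bystander: clear hand-sanitiser bottle with a green label, 60 mm across, 170 mm high; origin at the centre of its underside
- glove_box: Bystander: pale blue box of disposable gloves, 120 x 230 x 75 mm, 1.2 kg; origin at the centre of its underside
Things that resemble listed ones, but are neither listed nor needed, are in the scene too. Of the things like the roll, leave any that is purple; of the rest the smaller one is meant. What is shaped like the stand but green is not meant.

How it is judged:
By the outcome, as a careful person would: the job done as asked, in the order asked, and still so for the second after the job is handed in, with the robot touching nothing.
It also fails if it takes over 72 s, if anything falls off the work surface, if the arm or the gripper's body presses on something with over 40 N, if the wrist force passes 120 N, or if a joint passes its speed limit or range.

## Working session

There is one attempt and no reset: what is moved stays moved. The work goes in short steps, Python scripts to look and compute and a shell command to move; the robot and the scene stay as the last step left them, time stands still between calls to the robot, and variables do not carry over. Pictures are saved under pics/ and viewed, and the job is handed in when it is done.

```bash
ls; mkdir -p pics
python3 - <<'E'
from bench import robot,camera,get_calibration
import cv2
print(robot.state())
for n in ("scene","top","wrist"):
    p,d=camera(n); cv2.imwrite(f"pics/{n}0.png",p); import numpy as np; np.save(f"pics/{n}0.npy",d)
    print(n,get_calibration(n))
E
```

```text
pics
{'t': 0.0, 'q': array([ 1.17736433e+00,  9.18206949e-02,  1.23184053e+00, -1.55949438e-05,
        1.81978541e+00, -5.67309076e-02]), 'qd': array([-0.00087845,  0.00057311, -0.00040151,  0.00190427, -0.00020925,
       -0.00173808]), 'joint_efforts': array([ 1.27031355e-03, -4.46456587e+01, -4.06442928e+01,  6.97904779e-02,
        2.90826440e-02, -1.41130595e-04]), 'eef_pos': array([0.19814045, 0.5660391 , 0.22155534]), 'tcp_rot': array([-3.13974080e+00, -9.00248212e-05,  2.80488765e+00]), 'wrist_force': array([-0.35268006,  0.17486696, -0.47315242]), 'wrist_torque': array([ 0.00381892, -0.0227293 , -0.01145241]), 'grip_width': 1.0008709444922796}
scene {'fx': 523.2743960229951, 'fy': 523.2743960229951, 'cx': 284.07297320051987, 'cy': 211.1007162835916, 'k1': -0.15443959827730738, 'camera_from_world': array([[ 0.85430158,  0.51969503,  0.00926735, -0.47591072],
       [-0.41993164,  0.67957883,  0.6015231 ,  0.22890619],
       [ 0.30631066, -0.51777379,  0.79880165, -1.75282896],
       [ 0.        ,  0.        ,  0.        ,  1.        ]])}
top {'fx': 478.1451623374126, 'fy':
[... 161 characters left out ...]
579494, -0.0469256 ],
       [ 0.97661457,  0.052716  ,  0.20843466, -0.58031827],
       [-0.20844737, -0.00531794,  0.97801913, -1.39133353],
       [ 0.        ,  0.        ,  0.        ,  1.        ]])}
wrist {'fx': 349.34537271294136, 'fy': 349.34537271294136, 'cx': 281.1446913861279, 'cy': 207.12641362825724, 'k1': -0.07063251556583766, 'T_tool_cam': array([[ 6.38234985e-05,  9.63557357e-01,  2.67501807e-01,
         7.42337085e-02],
       [ 9.99998824e-01,  3.48352616e-04, -1.49337739e-03,
         8.62916876e-04],
       [-1.53213972e-03,  2.67501587e-01, -9.63556201e-01,
        -1.61553320e-01],
       [ 0.00000000e+00,  0.00000000e+00,  0.00000000e+00,
         1.00000000e+00]])}
```

View pics/scene0.png

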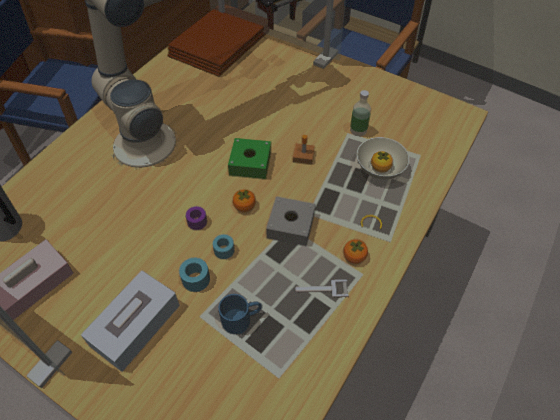

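View pics/top0.png

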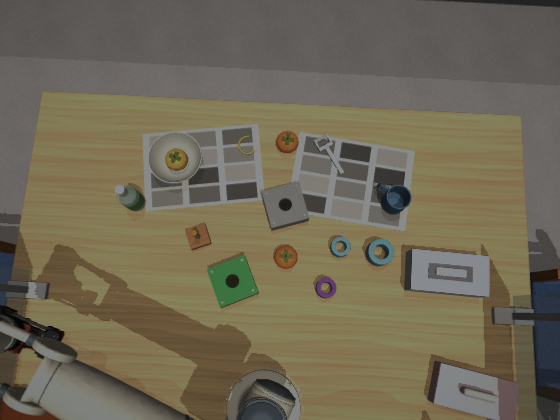

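View pics/wrist0.png

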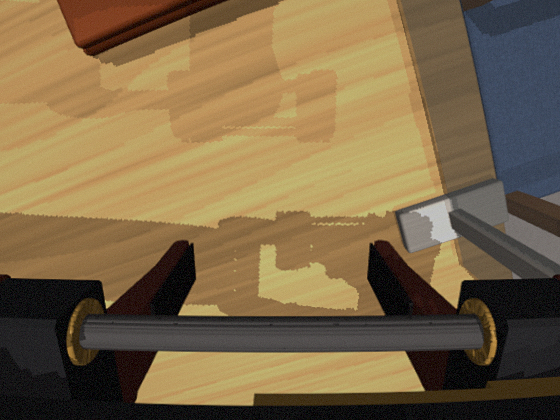

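Top picture: the grey stand is at about (285,205), the post in its block at (198,236), the small blue roll at (340,246), the big blue one at (380,252) and the purple one at (326,287). Next I'll enlarge these for exact pixels.

```bash
cat > h.py <<'E'
import numpy as np,cv2
from scipy.spatial.transform import Rotation as R
from bench import robot,camera,get_calibration
def Twt(s):
    T=np.eye(4);T[:3,:3]=R.from_euler('xyz',s['tcp_rot']).as_matrix();T[:3,3]=s['eef_pos'];return T
def cam_T(name,s=None):
    c=get_calibration(name)
    if name=='wrist': return c,Twt(s)@c['T_tool_cam']
    return c,np.linalg.inv(c['camera_from_world'])
def ray(c,u,v):
    K=np.array([[c['fx'],0,c['cx']],[0,c['fy'],c['cy']],[0,0,1.]])
    p=cv2.undistortPoints(np.array([[[u,v]]],float),K,np.array([c['k1'],0,0,0.]))[0,0]
    return np.array([p[0],-p[1],-1.])
def at_z(name,u,v,z,s=None):
    c,T=cam_T(name,s);d=T[:3,:3]@ray(c,u,v);o=T[:3,3];return o+d*(z-o[2])/d[2]
def at_depth(name,u,v,dep,s=None):
    c,T=cam_T(name,s);return T[:3,3]+T[:3,:3]@ray(c,u,v)*dep
def proj(name,P,s=None):
    c,T=cam_T(name,s);p=np.linalg.inv(T)@np.append(P,1);x,y=p[0]/-p[2],-p[1]/-p[2];k=1+c['k1']*(x*x+y*y)
    return c['cx']+c['fx']*x*k,c['cy']+c['fy']*y*k
def crop(img,x0,y0,x1,y1,f,name):
    cv2.imwrite(name,cv2.resize(img[y0:y1,x0:x1],None,fx=f,fy=f,interpolation=cv2.INTER_CUBIC))
E
python3 - <<'E'
from h import *
t=cv2.imread('pics/top0.png');s=cv2.imread('pics/scene0.png')
crop(t,170,170,370,310,4,'pics/tc.png')
crop(s,190,125,370,260,4.4,'pics/sc.png')
d=np.load('pics/top0.npy')
for n,u,v in [('stand',285,190),('post',198,235),('block',204,244),('rollS',340,246),('rollB',380,252),('fruit',286,257),('bowl',175,158),('mug',395,200)]:
    print(n,at_depth('top',u,v,d[v,u]).round(3))
E
```

```text
stand [ 0.643 -0.029  0.054]
post [0.49  0.227 0.048]
block [0.467 0.21  0.025]
rollS [ 0.486 -0.21   0.001]
rollB [ 0.474 -0.335  0.002]
fruit [ 0.437 -0.043  0.058]
bowl [0.725 0.317 0.06 ]
mug [ 0.643 -0.381  0.002]
```

View pics/tc.png

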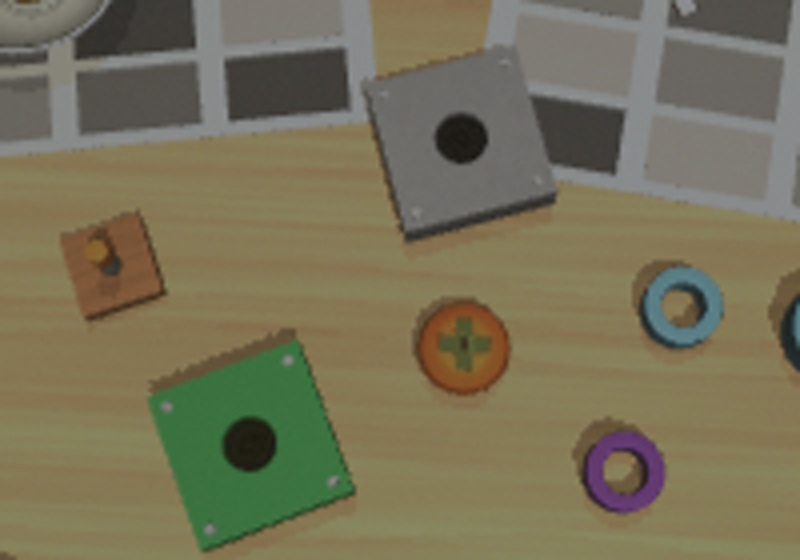

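View pics/sc.png

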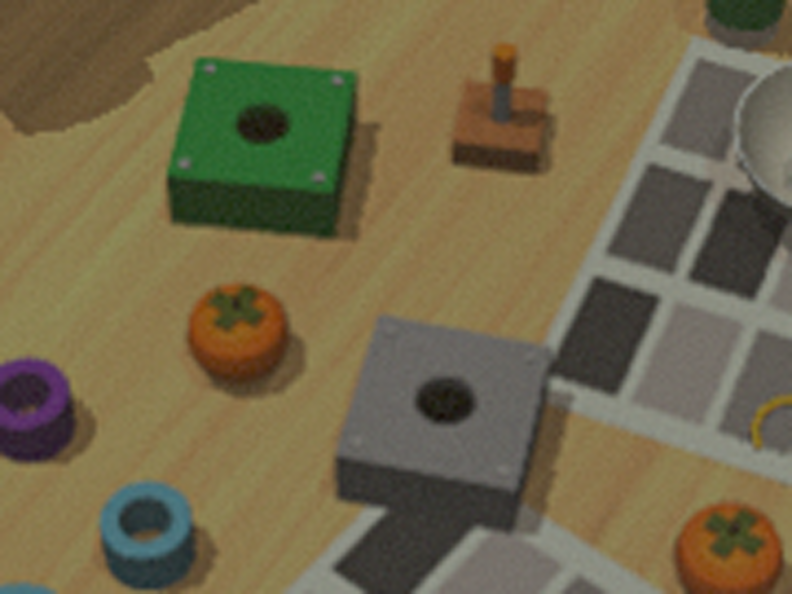

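Run:
```python
from h import *
f=lambda x,y:(170+x/4-.4,170+y/4-.4)
for n,x,y,z in [('open',461,138,.052),('c1',364,84,.052),('c2',514,46,.052),('c3',555,195,.052),('c4',405,236,.052),('posthead',96,250,.094),('b1',62,236,.026),('b2',139,212,.026),('b3',165,291,.026),('b4',88,319,.026),('rollS',682,306,.042),('fruit',464,346,.05)]:
    print(n,at_z('top',*f(x,y),z).round(4))
g=lambda x,y:(190+x/4.4-.4,125+y/4.4-.4)
for n,x,y,z in [('open',445,399,.052),('head',505,50,.094),('rollS',147,517,.042)]:
    print('sc',n,at_z('scene',*g(x,y),z).round(4))
```

```text
open [ 0.5991 -0.0313  0.052 ]
c1 [0.6377 0.0455 0.052 ]
c2 [ 0.6742 -0.0686  0.052 ]
c3 [ 0.5586 -0.105   0.052 ]
c4 [0.5209 0.0073 0.052 ]
posthead [0.4912 0.2322 0.094 ]
b1 [0.5111 0.2718 0.026 ]
b2 [0.533  0.2142 0.026 ]
b3 [0.4728 0.1891 0.026 ]
b4 [0.4481 0.246  0.026 ]
rollS [ 0.4801 -0.2051  0.042 ]
fruit [ 0.4401 -0.0416  0.05  ]
sc open [ 0.598  -0.0311  0.052 ]
sc head [0.49   0.2321 0.094 ]
sc rollS [ 0.4806 -0.2051  0.042 ]
```

```bash
python3 -m creep '1 0 0 0 0 0 -6.43;1 0 0 0 0 0 -6.43;1 0 0 0 0 0 -6.43;1 -29 -33 5 0 0 0;1 -29 -33 5 0 0 0;1 -29 -33 5 0 0 0;1 -29 -33 5 0 0 0;1 -29 -33 5 0 0 0;1 -29 -33 5 0 0 0;1 -29 -33 5 0 0 0;1 -29 -33 5 0 0 0;1 -29 -33 5 0 0 0;1 -29 -33 5 0 0 0;1 0 0 0 0 0 0;1 0 0 0 0 0 0;1 0 0 0 0 0 0' 30
python3 - <<'E'
from h import *
s=robot.state();p,d=camera('wrist');cv2.imwrite('pics/w1.png',p);np.save('pics/w1.npy',d)
print(s['t'],s['eef_pos'],s['tcp_rot'],s['wrist_force'],proj('wrist',[.4908,.2315,.094],s))
E
```

```text
t: 1.75
eef_pos: [0.4877, 0.2371, 0.1727]
tcp_rot: [3.141, -0.0, -3.141]
wrist_force: [0.7, -0.2, -0.7]
grip_width: 1.001
1.75 [0.4876632  0.23707082 0.17267692] [ 3.14115489e+00 -4.09900698e-04 -3.14090774e+00] [ 0.66852642 -0.21271672 -0.66204619] (np.float64(271.25189498872027), np.float64(220.78272825364448))
```

View pics/w1.png

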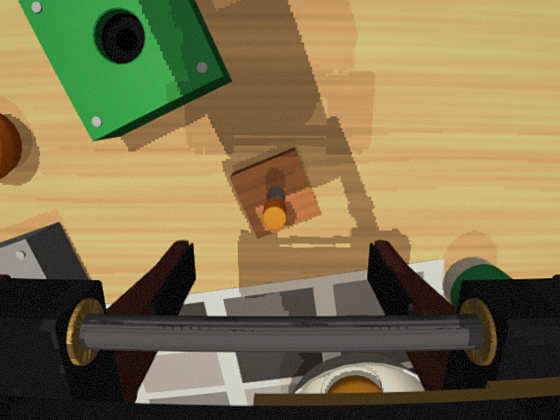

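The wrist view shows the orange head's top at about (274,217), between the fingers and next to the green decoy.

Run:
```python
from h import *
s=robot.state();p=cv2.imread('pics/w1.png');crop(p,220,140,340,250,6,'pics/w1c.png')
for uv in [(274,217),(274,218)]:print(at_z('wrist',*uv,.094,s))
```

```text
[0.48792613 0.23380427 0.094     ]
[0.48868012 0.23380121 0.094     ]
```

View pics/w1c.png

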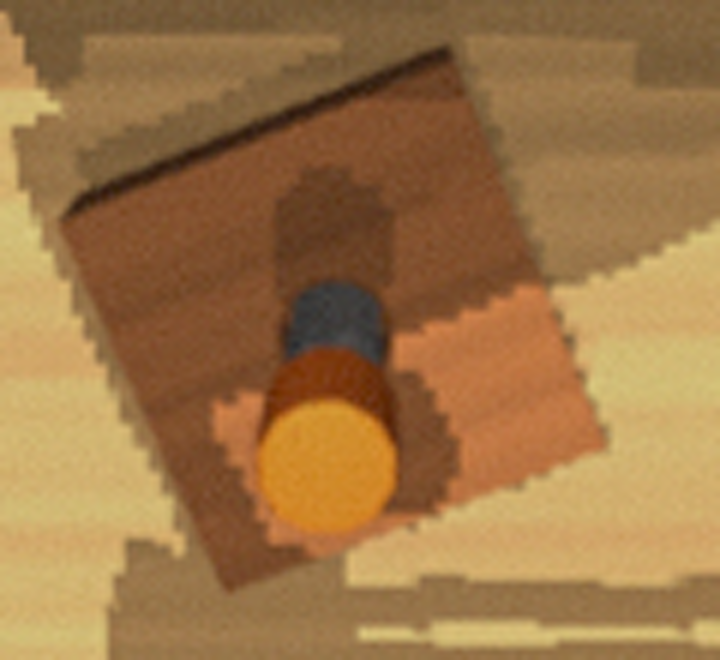

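```bash
python3 -m creep '1 -1.5 -3.9 20 0 0 0;1 0 0 30 0 0 0;1 0 0 30 0 0 0;1 0 0 20 0 0 0;1 0 0 9.5 0 0 0;1 0 0 0 0 0 0;0 0 0 0 0 0 0;0 0 0 0 0 0 0;0 0 0 0 0 0 0;0 0 0 0 0 0 0;0 0 0 0 0 0 0;0 0 0 0 0 0 0;0 0 0 0 0 0 0' 30
```

```text
t: 3.1
eef_pos: [0.4898, 0.2323, 0.0631]
tcp_rot: [-3.142, -0.0, 3.141]
wrist_force: [0.9, -0.6, 0.2]
grip_width: 0.4
```

```bash
python3 -m creep '0 0 0 0 0 0 0;0 0 0 0 0 0 0;0 0 0 0 0 0 0;0 0 0 0 0 0 0;0 0 0 0 0 0 0;0 0 0 0 0 0 0'
python3 - <<'E'
from h import *
print(robot.state()['eef_pos'],robot.state()['wrist_force'])
E
```

```text
t: 3.7
eef_pos: [0.4897, 0.2324, 0.0631]
tcp_rot: [-3.142, -0.0, 3.142]
wrist_force: [0.5, -0.5, -0.9]
grip_width: 0.196
[0.48971542 0.23236501 0.06306908] [ 0.487195   -0.45503117 -0.90849686]
```

```bash
python3 -m creep '0 0 0 -5 0 0 0;0 0 0 -10 0 0 0;0 0 0 -10 0 0 0;0 0 0 -20 0 0 0;0 0 0 -25 0 0 0;0 0 0 -20 0 0 0;0 0 0 0 0 0 0;0 0 0 0 0 0 0'
python3 - <<'E'
from h import *
s=robot.state();p,d=camera('wrist');cv2.imwrite('pics/w2.png',p)
print(s['t'],s['eef_pos'],s['tcp_rot'],s['wrist_force'])
p2,_=camera('scene');crop(p2,230,90,350,190,6,'pics/s2.png')
E
```

```text
t: 4.5
eef_pos: [0.49, 0.2325, 0.1537]
tcp_rot: [3.141, 0.001, 3.141]
wrist_force: [0.8, 0.1, -1.0]
grip_width: 0.197
4.5 [0.49003944 0.23250252 0.15369836] [3.14104115e+00 1.40512176e-03 3.14147881e+00] [ 0.7862935   0.09545856 -0.98705059]
```

View pics/w2.png

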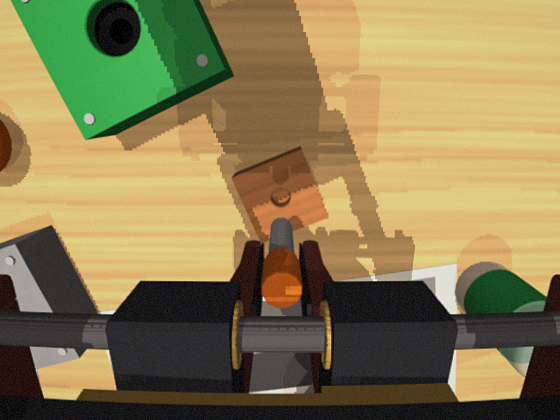

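View pics/s2.png

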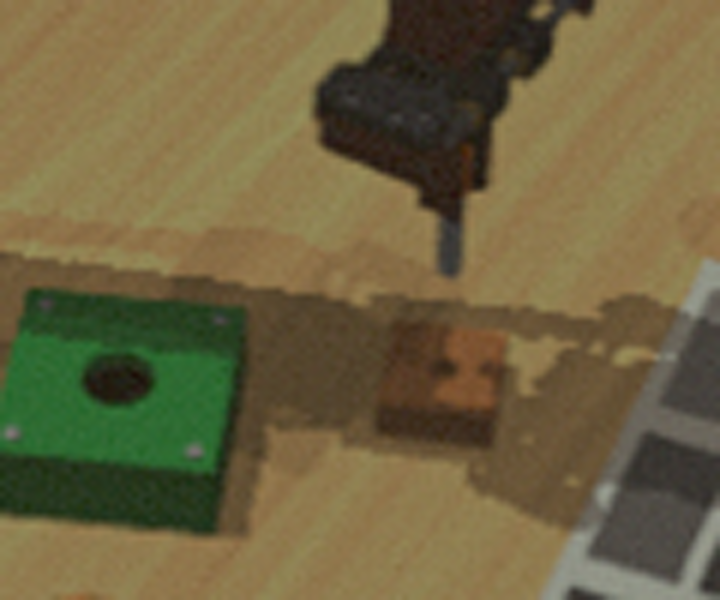

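Run:
```python
from h import *
s=robot.state();p=cv2.imread('pics/w2.png');crop(p,230,180,340,310,6,'pics/w2c.png')
T=Twt(s)
for ox in (-3,0,3):
  for nm,pt in [('footnear',(7+ox,0,53)),('footleft',(ox,-7,53)),('headnearbot',(9+ox,0,-3)),('headtopnear',(9+ox,0,-31)),('headbotleft',(ox,-9,-3))]:
    u,v=proj('wrist',(T@np.append(np.array(pt)/1000,1))[:3],s);print(ox,nm,round((u-230)*6),round((v-180)*6))
```

```text
-3 footnear 293 254
-3 footleft 229 316
-3 headnearbot 290 443
-3 headtopnear 287 604
-3 headbotleft 181 544
0 footnear 293 228
0 footleft 228 289
0 headnearbot 290 409
0 headtopnear 287 565
0 headbotleft 181 511
3 footnear 293 201
3 footleft 228 263
3 headnearbot 290 375
3 headtopnear 287 525
3 headbotleft 180 477
```

View pics/w2c.png

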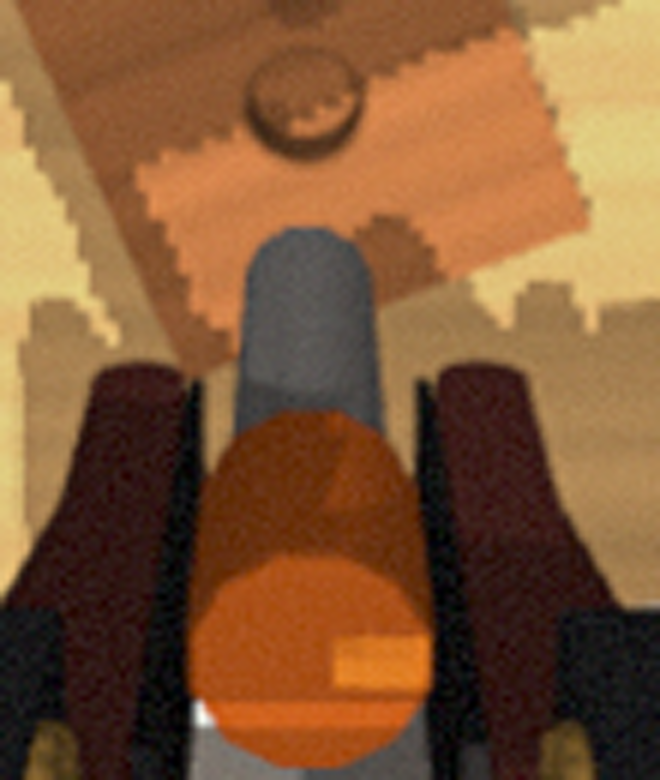

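```bash
python3 -m creep '0 -18 -37.5 0 0 0 0;0 -18 -37.5 0 0 0 0;0 -18 -37.5 0 0 0 0;0 -18 -37.5 0 0 0 0;0 -18 -37.5 0 0 0 0;0 -18 -37.5 0 0 0 0;0 -18 -37.5 0 0 0 0;0 0 0 0 0 0 0;0 0 0 0 0 0 0;0 0 0 0 0 0 0;0 0 0 0 0 0 0'
python3 - <<'E'
from h import *
s=robot.state();p,d=camera('wrist');cv2.imwrite('pics/w3.png',p);np.save('pics/w3.npy',d)
import pickle;pickle.dump(s,open('pics/w3.pkl','wb'))
print(s['t'],s['eef_pos'],s['tcp_rot'],s['wrist_force'])
E
```

```text
t: 5.7
eef_pos: [0.6153, -0.0288, 0.1529]
tcp_rot: [3.141, -0.0, -3.14]
wrist_force: [-0.6, -0.3, -0.1]
grip_width: 0.199
5.7 [ 0.61528187 -0.02884743  0.15290968] [ 3.14128385e+00 -4.88247183e-04 -3.14012725e+00] [-0.63006188 -0.28684958 -0.12031548]
```

View pics/w3.png

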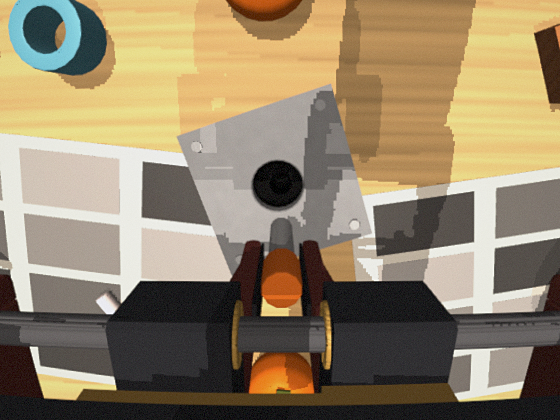

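Run:
```python
from h import *
import pickle
s=pickle.load(open('pics/w3.pkl','rb'));p=cv2.imread('pics/w3.png');c=p[150:220,240:315]
crop(p,240,150,315,220,8,'pics/w3c.png')
m=(p.max(2)<60).astype(np.uint8);m[:155]=0;m[215:]=0;m[:,:245]=0;m[:,310:]=0
cs,_=cv2.findContours(m,0,1);k=max(cs,key=cv2.contourArea);e=cv2.fitEllipse(k);print(e)
q=at_z('wrist',*e[0],.052,s);print(q)
```

```text
((277.2303161621094, 183.6880340576172), (45.78108596801758, 49.21358871459961), 88.59728240966797)
[ 0.59572984 -0.03027628  0.052     ]
```

View pics/w3c.png

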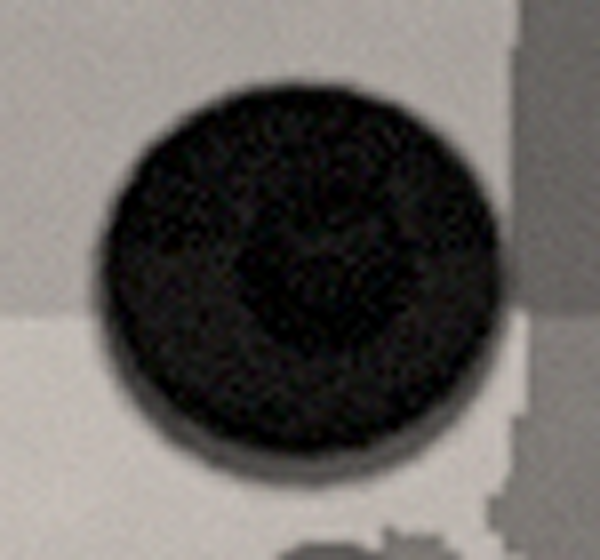

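Run:
```python
from h import *
import pickle
s=pickle.load(open('pics/w3.pkl','rb'));p=cv2.imread('pics/w3.png')
print(at_z('wrist',277.6,184.9,.052,s),at_z('wrist',280.2,182.7,.038,s), at_z('wrist',280.2,184,.038,s))
c=p[150:220,240:315].astype(float).mean(2);b=cv2.GaussianBlur(c,(0,0),1.5)
b=np.clip((b-10)*12,0,255).astype(np.uint8);cv2.imwrite('pics/w3e.png',cv2.resize(b,None,fx=8,fy=8,interpolation=2))
```

```text
[ 0.59667662 -0.02999422  0.052     ] [ 0.5978093 -0.0280104  0.038    ] [ 0.59887785 -0.02800951  0.038     ]
```

View pics/w3e.png

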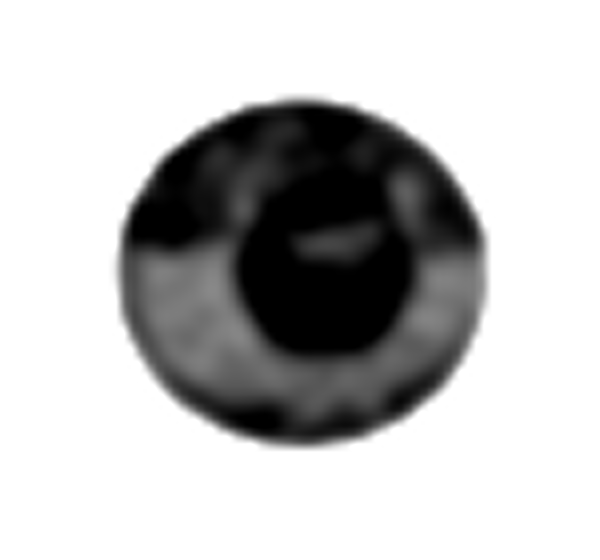

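The post foot is centred between the fingers and the opening is at about (0.5985, -0.031). Stretching the contrast shows a darker disc that could be the hole, at about (0.599, -0.030). I'll start feeling there and let touch decide.

```bash
python3 -m creep '0 8 -0.5 0 0 0 0;0 8.3 -0.5 0 0 0 0;0 0 0 15 0 0 0;0 0 0 15 0 0 0;0 0 0 10 0 0 0;0 0 0 0 0 0 0;0 0 0 0 0 0 0;0 0 0 0 0 0 0'
python3 - <<'E'
from h import *
s=robot.state();print(s['eef_pos'],s['tcp_rot'],s['wrist_force'],s['wrist_torque'])
p2,_=camera('scene');crop(p2,240,150,350,260,6,'pics/s4.png')
E
```

```text
t: 6.55
eef_pos: [0.5998, -0.0312, 0.1136]
tcp_rot: [-3.142, 0.001, 3.141]
wrist_force: [0.3, -0.2, -0.0]
grip_width: 0.194
[ 0.59977839 -0.03120671  0.11362773] [-3.14152361e+00  7.64608879e-04  3.14141359e+00] [ 0.30956165 -0.21533523 -0.02944651] [0.04708079 0.07995726 0.01333603]
```

View pics/s4.png

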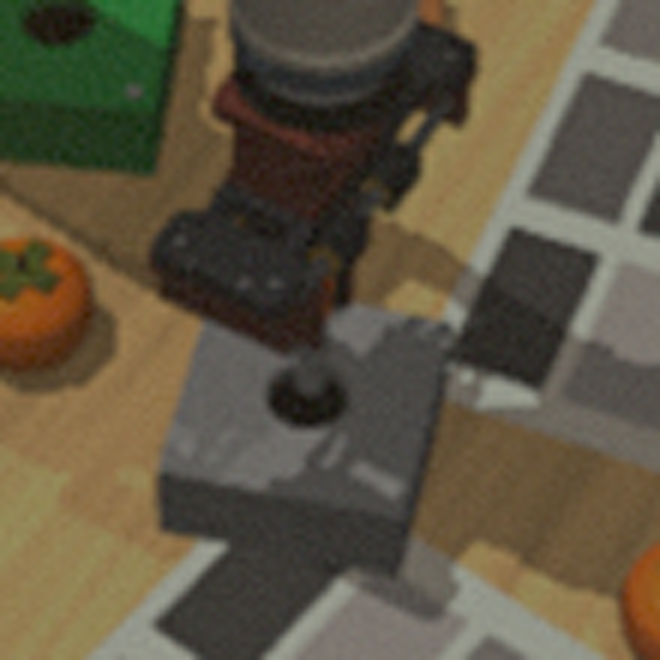

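```bash
python3 -m creep '0 0.6 1.5 5 0 0 0;0 0 0 5 0 0 0;0 0 0 5 0 0 0;0 0 0 2 0 0 0;0 0 0 1 0 0 0;0 0 0 1 0 0 0;0 0 0 0 0 0 0;0 0 0 0 0 0 0';  python3 -m creep '0 0 0 1 0 0 0;0 0 0 0 0 0 0;0 0 0 1 0 0 0;0 0 0 0 0 0 0'
python3 - <<'E'
from h import *
s=robot.state();print(s['eef_pos'],s['tcp_rot'],s['wrist_force'],s['wrist_torque'])
E
```

```text
t: 7.4
eef_pos: [0.5989, -0.0297, 0.0943]
tcp_rot: [-3.142, 0.0, 3.141]
wrist_force: [-0.4, -0.4, 0.4]
grip_width: 0.197
t: 7.8
eef_pos: [0.5987, -0.0296, 0.092]
tcp_rot: [3.142, -0.0, 3.142]
wrist_force: [-0.4, 0.6, -0.3]
grip_width: 0.196
[ 0.59874583 -0.02960481  0.09196327] [ 3.14156514e+00 -2.15344809e-04  3.14150201e+00] [-0.3822547   0.5904342  -0.32027571] [0.02479186 0.00696864 0.03485033]
```

Foot is about 1 mm above pad level. I'll keep going down half a millimetre at a time.

```bash
python3 -m creep '0 0 0 0.5 0 0 0;0 0 0 0.5 0 0 0;0 0 0 0 0 0 0;0 0 0 0 0 0 0'; python3 -m creep '0 0 0 0.5 0 0 0;0 0 0 0.5 0 0 0;0 0 0 0 0 0 0;0 0 0 0 0 0 0'
```

```text
t: 8.2
eef_pos: [0.5988, -0.0297, 0.0911]
tcp_rot: [-3.142, -0.0, 3.141]
wrist_force: [-0.5, 0.8, -1.7]
grip_width: 0.198
t: 8.6
eef_pos: [0.5988, -0.0297, 0.0901]
tcp_rot: [-3.142, -0.0, 3.141]
wrist_force: [-1.2, 0.3, -1.9]
grip_width: 0.197
```

```bash
python3 -m creep '0 0 0 0.5 0 0 0;0 0 0 0.5 0 0 0;0 0 0 0 0 0 0;0 0 0 0 0 0 0'; python3 -m creep '0 0 0 0.5 0 0 0;0 0 0 0.5 0 0 0;0 0 0 0 0 0 0;0 0 0 0 0 0 0'
python3 - <<'E'
from h import *
for i in range(5):
    s=robot.state();print(s['t'],s['eef_pos'],s['wrist_force'],s['wrist_torque'],s['joint_efforts'][1:3])
E
```

```text
t: 9.0
eef_pos: [0.5988, -0.0297, 0.0891]
tcp_rot: [-3.142, -0.0, 3.141]
wrist_force: [0.0, 0.1, -0.5]
grip_width: 0.194
t: 9.4
eef_pos: [0.5988, -0.0296, 0.0881]
tcp_rot: [3.142, -0.0, 3.141]
wrist_force: [0.1, 0.6, -0.8]
grip_width: 0.198
9.4 [ 0.59880014 -0.02964751  0.08809415] [ 0.06346431  0.55086917 -0.75599164] [0.04108403 0.00106573 0.08069292] [-45.07290602 -40.48525572]
9.4 [ 0.59880014 -0.02964751  0.08809415] [ 0.06346431  0.55086917 -0.75599164] [0.04108403 0.00106573 0.08069292] [-45.07290602 -40.48525572]
9.4 [ 0.59880014 -0.02964751  0.08809415] [ 0.06346431  0.55086917 -0.75599164] [0.04108403 0.00106573 0.08069292] [-45.07290602 -40.48525572]
9.4 [ 0.59880014 -0.02964751  0.08809415] [ 0.06346431  0.55086917 -0.75599164] [0.04108403 0.00106573 0.08069292] [-45.07290602 -40.48525572]
9.4 [ 0.59880014 -0.02964751  0.08809415] [ 0.06346431  0.55086917 -0.75599164] [0.04108403 0.00106573 0.08069292] [-45.07290602 -40.48525572]
```

No upward force 3 mm below pad level, where the pad would be pushing back with about 4 N, so the foot appears to be in the hole. I'll go on slowly.

```bash
python3 -m creep '0 0 0 0.5 0 0 0;0 0 0 0.5 0 0 0;0 0 0 0.5 0 0 0;0 0 0 0.5 0 0 0;0 0 0 0 0 0 0;0 0 0 0 0 0 0'; python3 -m creep '0 0 0 0.5 0 0 0;0 0 0 0.5 0 0 0;0 0 0 0.5 0 0 0;0 0 0 0.5 0 0 0;0 0 0 0 0 0 0;0 0 0 0 0 0 0'
```

```text
t: 10.0
eef_pos: [0.5988, -0.0296, 0.0861]
tcp_rot: [3.142, 0.0, 3.142]
wrist_force: [-0.1, -0.5, -1.3]
grip_width: 0.197
t: 10.6
eef_pos: [0.5988, -0.0296, 0.0841]
tcp_rot: [-3.142, -0.0, 3.141]
wrist_force: [0.2, -0.8, -0.2]
grip_width: 0.199
```

```bash
python3 -m creep '0 0 0 1 0 0 0;0 0 0 1 0 0 0;0 0 0 1 0 0 0;0 0 0 1 0 0 0;0 0 0 0 0 0 0;0 0 0 0 0 0 0'; python3 -m creep '0 0 0 1 0 0 0;0 0 0 1 0 0 0;0 0 0 1 0 0 0;0 0 0 1 0 0 0;0 0 0 0 0 0 0;0 0 0 0 0 0 0'
```

```text
t: 11.2
eef_pos: [0.5988, -0.0296, 0.0801]
tcp_rot: [3.142, -0.0, 3.141]
wrist_force: [-0.3, 0.7, -0.2]
grip_width: 0.199
t: 11.8
eef_pos: [0.5988, -0.0297, 0.076]
tcp_rot: [-3.142, -0.0, 3.141]
wrist_force: [0.4, 0.1, -1.4]
grip_width: 0.199
```

Foot is 15 mm below pad level and still free, with about 7 mm left to the bottom.

```bash
python3 -m creep '0 0 0 1 0 0 0;0 0 0 1 0 0 0;0 0 0 1 0 0 0;0 0 0 1 0 0 0;0 0 0 1 0 0 0;0 0 0 0 0 0 0;0 0 0 0 0 0 0'; python3 -m creep '0 0 0 0.5 0 0 0;0 0 0 0.5 0 0 0;0 0 0 0 0 0 0;0 0 0 0 0 0 0';python3 -m creep '0 0 0 0.5 0 0 0;0 0 0 0 0 0 0;0 0 0 0 0 0 0'
```

```text
t: 12.5
eef_pos: [0.5988, -0.0296, 0.0711]
tcp_rot: [3.142, -0.0, 3.141]
wrist_force: [-0.1, 0.5, -1.0]
grip_width: 0.201
t: 12.9
eef_pos: [0.5988, -0.0296, 0.0701]
tcp_rot: [3.142, -0.0, 3.141]
wrist_force: [-0.3, 0.7, -0.1]
grip_width: 0.204
t: 13.2
eef_pos: [0.5988, -0.0296, 0.0696]
tcp_rot: [3.142, -0.0, 3.141]
wrist_force: [-0.1, 0.3, -1.1]
grip_width: 0.198
```

```bash
python3 -m creep '0 0 0 0.4 0 0 0;0 0 0 0 0 0 0;0 0 0 0 0 0 0'; python3 -m creep '0 0 0 0.4 0 0 0;0 0 0 0 0 0 0;0 0 0 0 0 0 0';python3 -m creep '0 0 0 0.4 0 0 0;0 0 0 0 0 0 0;0 0 0 0 0 0 0'
```

```text
t: 13.5
eef_pos: [0.5988, -0.0296, 0.0692]
tcp_rot: [-3.142, -0.0, 3.141]
wrist_force: [0.5, -0.0, -1.1]
grip_width: 0.196
t: 13.8
eef_pos: [0.5989, -0.0297, 0.0691]
tcp_rot: [-3.142, 0.0, 3.141]
wrist_force: [0.4, 0.1, 1.7]
grip_width: 0.197
t: 14.1
eef_pos: [0.5989, -0.0297, 0.0687]
tcp_rot: [-3.142, 0.0, 3.141]
wrist_force: [-0.2, -0.6, 2.3]
grip_width: 0.2
```

Contact is at TCP 0.0691, just the predicted hole-bottom height, with 2 N. The post is home, so I'll release it and look.

```bash
python3 -m creep '0 0 0 -0.3 0 0 0;0.35 0 0 0 0 0 0;0.5 0 0 0 0 0 0;0.6 0 0 0 0 0 0;0.6 0 0 0 0 0 0;0.6 0 0 0 0 0 0;0.6 0 0 -10 0 0 0;0.6 0 0 -20 0 0 0;0.6 0 0 -30 0 0 0;0.6 0 0 -30 0 0 0;0.6 -15 0 0 0 0 0;1 0 0 0 0 0 0;1 0 0 0 0 0 0'
python3 - <<'E'
from h import *
s=robot.state();p,d=camera('wrist');cv2.imwrite('pics/w5.png',p)
import pickle;pickle.dump(s,open('pics/w5.pkl','wb'))
print(s['t'],s['eef_pos'],s['tcp_rot'],s['wrist_force'])
p2,_=camera('scene');crop(p2,240,150,350,260,5,'pics/s5.png')
crop(p,180,90,400,270,3.6,'pics/w5c.png')
print(proj('wrist',[.5988,-.0297,.1],s))
E
```

```text
t: 15.4
eef_pos: [0.6135, -0.0296, 0.1584]
tcp_rot: [3.142, -0.001, 3.141]
wrist_force: [0.4, 0.3, -0.1]
grip_width: 0.746
15.4 [ 0.61348134 -0.02962689  0.15843148] [ 3.14150707e+00 -1.05479466e-03  3.14149584e+00] [ 0.41584896  0.25855528 -0.05075954]
(np.float64(278.7255239060026), np.float64(204.2773455637111))
```

View pics/w5c.png

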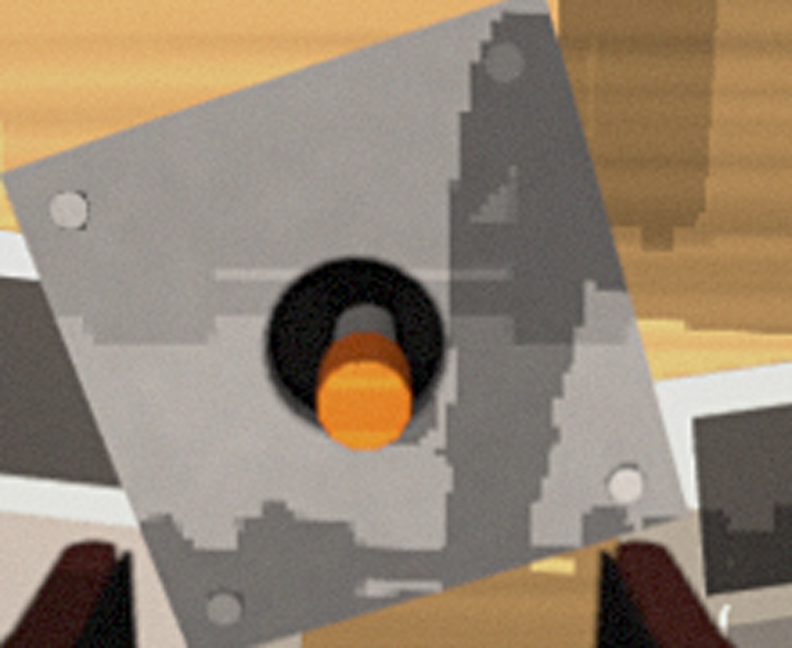

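View pics/s5.png

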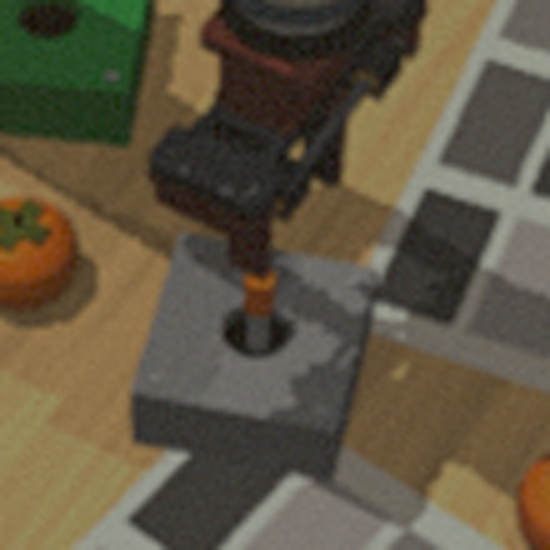

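Post stands upright in the opening, with its head top at about (281,202) in the wrist view. The wrist camera reads about 1.5 mm off in x and in y compared with the gripped position, so I'll correct the roll by that.

```bash
python3 -m creep '1 23 -35 0 0 0 0;1 23 -35 0 0 0 0;1 23 -35 0 0 0 0;1 23 -35 0 0 0 0;1 23 -35 0 0 0 0;1 0 0 0 0 0 0;1 0 0 0 0 0 0;1 0 0 0 0 0 0;1 0 0 0 0 0 0'
python3 - <<'E'
from h import *
s=robot.state();p,d=camera('wrist');cv2.imwrite('pics/w6.png',p)
import pickle;pickle.dump(s,open('pics/w6.pkl','wb'))
print(s['t'],s['eef_pos'],s['tcp_rot'],s['wrist_force'])
crop(p,200,100,360,260,3.75,'pics/w6c.png')
print(proj('wrist',[.4803,-.2051,.042],s))
E
```

```text
t: 16.4
eef_pos: [0.4993, -0.2035, 0.1585]
tcp_rot: [3.141, -0.0, -3.14]
wrist_force: [0.6, 0.1, 0.4]
grip_width: 1.002
16.4 [ 0.49930058 -0.20346008  0.15846638] [ 3.14107821e+00 -2.98053509e-04 -3.13990220e+00] [0.63819598 0.06661687 0.35898696]
(np.float64(277.11753427510627), np.float64(180.43183982863712))
```

View pics/w6.png

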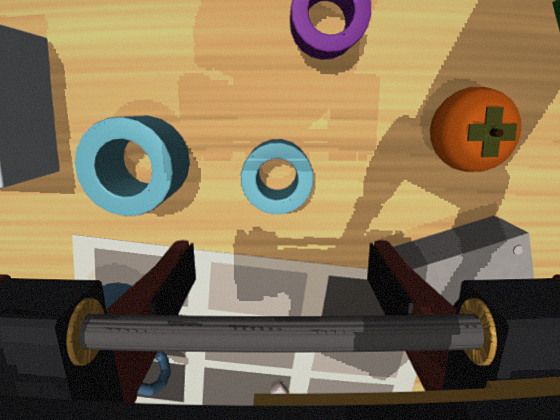

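View pics/w6c.png

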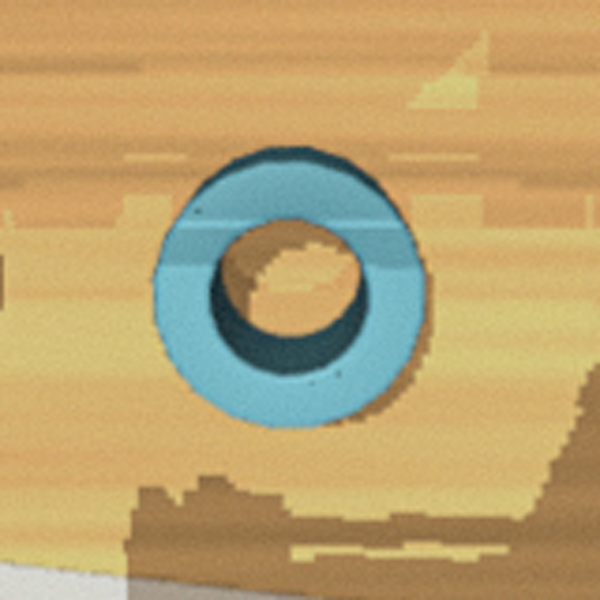

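The small blue roll's bore centre is at about (276.6,178.8). The fingers have clear space on both sides of it.

Run:
```python
from h import *
import pickle
s=pickle.load(open('pics/w6.pkl','rb'));q=at_z('wrist',276.6,178.8,.042,s)
s5=pickle.load(open('pics/w5.pkl','rb'));b=at_z('wrist',280.7,201.8,.1,s5)-np.array([.5988,-.0297,.1])
print(q,b,q-b)
```

```text
[ 0.47895901 -0.20551665  0.042     ] [-0.00166665  0.00128929  0.        ] [ 0.48062566 -0.20680594  0.042     ]
```

```bash
python3 -m creep '1 9 -1.5 0 0 0 0;1 9.7 -1.5 0 0 0 0;1 0 0 40 0 0 0;1 0 0 40 0 0 0;1 0 0 30 0 0 0;1 0 0 20 0 0 0;1 0 0 10 0 0 0;1 0 0 5 0 0 0;1 0 0 0 0 0 0;1 0 0 0 0 0 0' 15
```

```text
t: 17.45
eef_pos: [0.4808, -0.208, 0.0152]
tcp_rot: [-3.141, 0.002, 3.141]
wrist_force: [-0.3, -0.1, 0.4]
grip_width: 0.999
```

```bash
python3 -m creep '1 0 1.2 0 0 0 0;1 0 0 0 0 0 0;0.8 0 0 0 0 0 0;0.75 0 0 0 0 0 0;0.7 0 0 0 0 0 0;0.6 0 0 0 0 0 0;0.5 0 0 0 0 0 0;0.5 0 0 0 0 0 0;0.5 0 0 0 0 0 0;0.5 0 0 0 0 0 0' 15
```

```text
t: 18.45
eef_pos: [0.4801, -0.2064, 0.0137]
tcp_rot: [-3.142, -0.0, 3.141]
wrist_force: [0.0, -0.8, -0.0]
grip_width: 0.685
```

```bash
python3 -m creep '0.5 0 0 -5 0 0 0;0.5 0 0 -10 0 0 0;0.5 0 0 -20 0 0 0;0.5 0 0 -30 0 0 0;0.5 0 0 -30 0 0 0;0.5 0 0 -30 0 0 0;0.5 0 0 -20 0 0 0;0.5 0 0 0 0 0 0;0.5 0 0 0 0 0 0;0.5 0 0 0 0 0 0' 20
python3 - <<'E'
from h import *
s=robot.state();p,d=camera('wrist');cv2.imwrite('pics/w7.png',p)
import pickle;pickle.dump(s,open('pics/w7.pkl','wb'))
print(s['eef_pos'],s['wrist_force'])
T=Twt(s)
for ox in (-2,0,2):
  print(ox,[proj('wrist',(T@np.append(np.array((ox+e,0,-28.3))/1000,1))[:3],s) for e in (17,30)])
E
```

```text
t: 19.45
eef_pos: [0.4794, -0.2061, 0.157]
tcp_rot: [3.14, -0.002, 3.141]
wrist_force: [-0.5, 0.2, -2.1]
grip_width: 0.683
[ 0.47944402 -0.20607626  0.1569674 ] [-0.50350157  0.18619148 -2.1315848 ]
-2 [(np.float64(277.85415926128144), np.float64(258.00111192095693)), (np.float64(277.7706519772581), np.float64(228.231079617192))]
0 [(np.float64(277.8413701959295), np.float64(253.52293881596864)), (np.float64(277.75773805476257), np.float64(223.511329491778))]
2 [(np.float64(277.82855774460984), np.float64(249.0079156280331)), (np.float64(277.7448111504894), np.float64(218.75405166223052))]
```

View pics/w7.png

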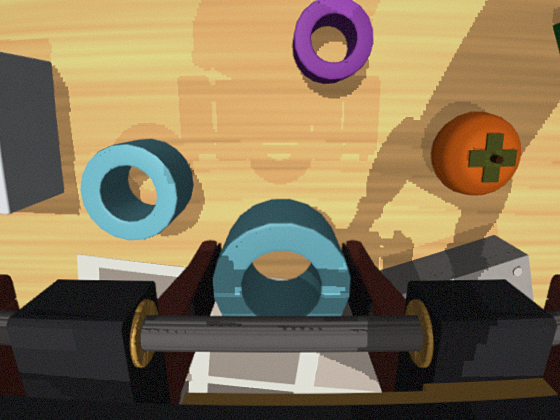

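```bash
python3 -m creep '0.5 -12 18 0 0 0 0;0.5 -20 29 0 0 0 0;0.5 -20 29 0 0 0 0;0.5 -20 29 0 0 0 0;0.5 -20 29 0 0 0 0;0.5 -16 24 0 0 0 0;0.5 -11.4 18 0 0 0 0;0.5 0 0 0 0 0 0;0.5 0 0 0 0 0 0;0.5 0 0 0 0 0 0;0.5 0 0 0 0 0 0'
python3 - <<'E'
from h import *
s=robot.state();p,d=camera('wrist');cv2.imwrite('pics/w8.png',p)
print(s['eef_pos'],s['tcp_rot'],s['wrist_force'])
p2,_=camera('scene');crop(p2,240,140,350,250,5,'pics/s8.png')
crop(p,180,170,380,340,4,'pics/w8c.png')
E
```

```text
t: 20.6
eef_pos: [0.5991, -0.0314, 0.1586]
tcp_rot: [-3.141, -0.0, 3.14]
wrist_force: [-0.4, 0.2, -2.1]
grip_width: 0.686
[ 0.59905135 -0.03142076  0.15857235] [-3.14138277e+00 -3.94356512e-04  3.14017352e+00] [-0.40179174  0.21698936 -2.13351665]
```

View pics/w8c.png

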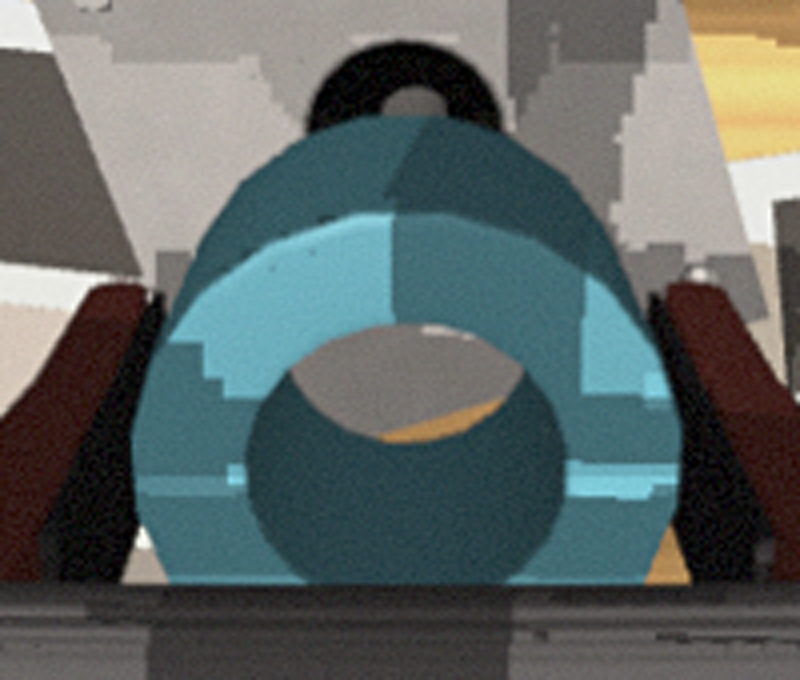

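View pics/s8.png

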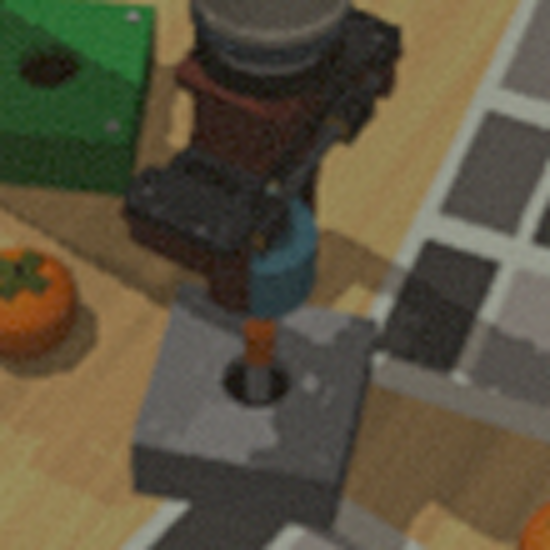

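The roll is over the post and lined up. I'll lower it with force checks while the post head enters the bore.

```bash
python3 -m creep '0.5 0 1.3 10 0 0 0;0.5 0 0 15 0 0 0;0.5 0 0 13 0 0 0;0.5 0 0 0 0 0 0;0.5 0 0 0 0 0 0';python3 -m creep '0.5 0 0 2 0 0 0;0.5 0 0 2 0 0 0;0.5 0 0 2 0 0 0;0.5 0 0 2 0 0 0;0.5 0 0 0 0 0 0'; python3 -m creep '0.5 0 0 2 0 0 0;0.5 0 0 2 0 0 0;0.5 0 0 2 0 0 0;0.5 0 0 2 0 0 0;0.5 0 0 2 0 0 0;0.5 0 0 0 0 0 0'
```

```text
t: 21.2
eef_pos: [0.599, -0.0291, 0.1196]
tcp_rot: [3.141, -0.002, 3.142]
wrist_force: [0.5, -0.4, -1.9]
grip_width: 0.682
t: 21.7
eef_pos: [0.5994, -0.0291, 0.1124]
tcp_rot: [3.142, -0.0, 3.141]
wrist_force: [-0.1, 0.3, -1.7]
grip_width: 0.684
t: 22.3
eef_pos: [0.5993, -0.0291, 0.1022]
tcp_rot: [3.142, -0.001, 3.141]
wrist_force: [-0.2, -0.6, -2.3]
grip_width: 0.685
```

```bash
python3 -m creep '0.5 0 -0.5 4 0 0 0;0.5 0 0 4 0 0 0;0.5 0 0 4 0 0 0;0.5 0 0 4 0 0 0;0.5 0 0 4 0 0 0;0.5 0 0 4 0 0 0;0.5 0 0 0 0 0 0;0.5 0 0 0 0 0 0';python3 -m creep '0.5 0 0 2 0 0 0;0.5 0 0 2 0 0 0;0.5 0 0 2 0 0 0;0.5 0 0 1 0 0 0;0.5 0 0 1 0 0 0;0.5 0 0 1 0 0 0;0.5 0 0 0 0 0 0;0.5 0 0 0 0 0 0'
```

```text
t: 23.1
eef_pos: [0.5995, -0.0296, 0.0786]
tcp_rot: [-3.142, -0.0, 3.142]
wrist_force: [-0.5, -0.3, -1.6]
grip_width: 0.682
t: 23.9
eef_pos: [0.5995, -0.0296, 0.0697]
tcp_rot: [-3.142, 0.0, 3.141]
wrist_force: [0.7, 0.3, -1.8]
grip_width: 0.683
```

4 mm left to go. Half-millimetre steps until contact.

```bash
python3 -m creep '0.5 0 0 1 0 0 0;0.5 0 0 1 0 0 0;0.5 0 0 0.7 0 0 0;0.5 0 0 0 0 0 0;0.5 0 0 0 0 0 0';python3 -m creep '0.5 0 0 0.4 0 0 0;0.5 0 0 0.3 0 0 0;0.5 0 0 0 0 0 0;0.5 0 0 0 0 0 0';python3 -m creep '0.5 0 0 0.4 0 0 0;0.5 0 0 0 0 0 0;0.5 0 0 0 0 0 0'
```

```text
t: 24.4
eef_pos: [0.5995, -0.0297, 0.067]
tcp_rot: [-3.142, -0.0, 3.141]
wrist_force: [0.4, 0.5, -2.2]
grip_width: 0.685
t: 24.8
eef_pos: [0.5995, -0.0296, 0.0663]
tcp_rot: [3.142, -0.0, 3.141]
wrist_force: [-1.0, 0.4, -2.5]
grip_width: 0.686
t: 25.1
eef_pos: [0.5995, -0.0296, 0.0659]
tcp_rot: [3.142, -0.0, 3.141]
wrist_force: [-0.3, -0.3, -1.5]
grip_width: 0.687
```

```bash
python3 -m creep '0.5 0 0 0.3 0 0 0;0.5 0 0 0 0 0 0;0.5 0 0 0 0 0 0';python3 -m creep '0.5 0 0 0.3 0 0 0;0.5 0 0 0 0 0 0;0.5 0 0 0 0 0 0'
```

```text
t: 25.4
eef_pos: [0.5996, -0.0296, 0.0657]
tcp_rot: [-3.142, 0.0, 3.141]
wrist_force: [-0.8, -0.9, -0.2]
grip_width: 0.685
t: 25.7
eef_pos: [0.5996, -0.0297, 0.0657]
tcp_rot: [-3.142, 0.0, 3.141]
wrist_force: [-1.4, 0.6, 1.2]
grip_width: 0.681
```

The roll touches the stand at the predicted 0.0657, with 1–3 N. I'll open slowly and back off upward.

```bash
python3 -m creep '0.7 0 0 0 0 0 0;0.74 0 0 0 0 0 0;0.8 0 0 0 0 0 0;0.9 0 0 0 0 0 0;1 0 0 0 0 0 0;1 0 0 0 0 0 0;1 0 0 0 0 0 0;1 0 0 -5 0 0 0;1 0 0 -10 0 0 0;1 0 0 -20 0 0 0;1 0 0 -30 0 0 0;1 0 0 -30 0 0 0;1 -20 0 -10 0 0 0;1 -20 0 0 0 0 0;1 0 0 0 0 0 0;1 0 0 0 0 0 0'
python3 - <<'E'
from h import *
s=robot.state();p,d=camera('wrist');cv2.imwrite('pics/w9.png',p)
print(s['t'],s['eef_pos'],s['wrist_force'])
p2,_=camera('scene');crop(p2,190,125,370,260,4.4,'pics/s9.png')
crop(p,200,60,360,220,3.75,'pics/w9c.png')
for uv in [(277,150)]: pass
for (u,v) in [(250,140),(300,140),(277,115)]: print(at_depth('wrist',u,v,d[v,u],s))
E
```

```text
t: 27.3
eef_pos: [0.6392, -0.0296, 0.1703]
tcp_rot: [3.142, -0.001, 3.142]
wrist_force: [-0.7, 0.8, -0.2]
grip_width: 0.996
27.3 [ 0.63920005 -0.02963438  0.17026728] [-0.7069175   0.77397576 -0.1981629 ]
[ 0.58455156 -0.04908765  0.09363454]
[ 0.58456674 -0.01539947  0.0937024 ]
[ 0.56863431 -0.0312591   0.05177667]
```

View pics/w9.png

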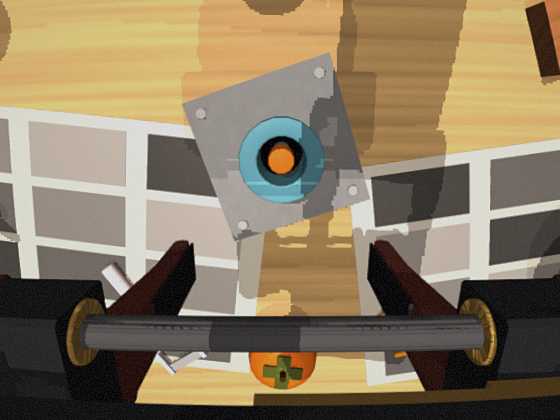

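View pics/s9.png

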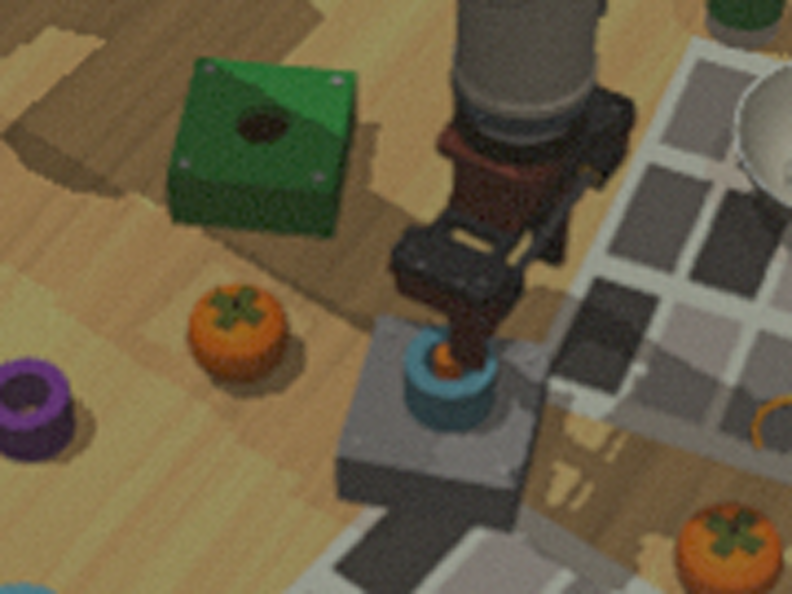

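The roll lies flat on the stand at about (280,160), with its top at z 0.0937 against 0.094 expected and the post head in its bore. The fruit and the decoys look as before. I'll check the post top's height and then hand in.

Run:
```python
from h import *
s=robot.state();p,d=camera('wrist')
print([at_depth('wrist',u,v,d[v,u],s).round(4) for u,v in [(281,160),(284,163),(250,150),(312,165),(281,195)]])
t,_=camera('top');a=cv2.imread('pics/top0.png');cv2.imwrite('pics/tdiff.png',np.hstack([a[100:300,100:450],t[100:300,100:450]]))
print(robot.job_done())
```

```text
[array([ 0.5969, -0.0282,  0.0998]), array([ 0.5987, -0.0262,  0.1007]), array([ 0.5907, -0.0491,  0.0952]), array([ 0.6011, -0.007 ,  0.094 ]), array([ 0.6222, -0.0282,  0.0939])]
the job is handed in; nothing more can be done
None
```

View pics/tdiff.png

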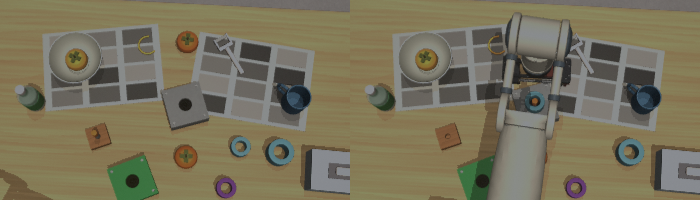

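The post is seated fully home in the grey stand, and the small blue roll rests flat on the stand around it. I handed the job in at about 27 s of the 72 s allowed.

- **Post:** I pulled it from the block and lowered it gently into the opening. It went in on the first touch, so I did not have to sweep the pad. Stretching the contrast of a wrist picture had shown a faint darker disc, and I started feeling there. I felt no push-back at pad level, and the foot met the bottom at the predicted height with about 2 N.
- **Roll:** I lowered it over the post in small steps. It met the stand at the predicted height with about 1 N showing on the wrist, and I let go only after that.
- **Final checks:**
  - The post top is at about 100 mm above the table, where 100 mm is fully home.
  - The roll top reads 94 to 95 mm all round, where 94 mm is flat on the stand.
  - The gripper was clear of everything.
- **Other things:** In the last pictures the bowl, peeler, mug, sanitiser, glove box and both loose persimmons look unmoved. The arm hid the two loose persimmons and the stand from the top camera at the end, so I judged the persimmons from the last scene picture.
- **Disagreement:** The wrist camera read about 1.5 mm off in both x and y compared with the gripped position. I corrected for it.

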